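Push a sample jar through the analyser's chute flap

TASK

Using only your fingertips, slide the wide low sample jar along the analyser's loading deck and push it through the hanging flap until it slides down the chute inside; then draw your fingers back so that the flap falls fully shut behind it. On the deck the jar stays standing: do not lift it, tip it over or shoot it in with a fast shove, and leave the other things where they are.

Things in the scene. Friction and masses are not known exactly. Their poses are not given: they have to be found in the camera images.
- wide_jar: wide low sample jar, white with a grey lid, a plain cylinder 66 mm across and 34 mm tall, 0.1 to 0.2 kg, standing loose on the analyser's loading deck, at its left or right side. Origin: centre of its underside, z up. On the deck it slides with ordinary friction (about 1 N) and stops when no longer pushed
- intake: white analyser, fixed, turned up to 0.28 rad. Origin: at bench height under the middle of the doorway, in the closed flap's plane; x points straight into the tunnel, away from the robot, y left, z up. In front (x -150 to 12 mm, y -160 to 160 mm) is a flat loading deck 60 mm high, level with the doorway's floor. Doorway 134 mm wide, 54 mm high; tunnel 170 mm wide outside
- sill (a point): middle of the doorway's floor, in the flap's plane, on the deck's surface 60 mm above the bench. From 12 mm farther in, a slippery steel chute falls away at 0.375 rad, 134 mm wide and 148 mm deep, to the housing's wall: a jar whose centre is pushed past that edge tips onto the chute and slides down by itself, and comes to rest against the wall at the bottom
- lintel (a point): top of the lintel over the middle of the doorway, 120 mm above the bench; the lintel is a bar across the doorway (intake x -2 to 10 mm, z 114 to 120 mm). Behind it a clear flat roof, also 120 mm high, covers the tunnel; from intake x = 160 to 290 mm stands the housing, 220 mm wide and 165 mm tall
- flap (a joint): hinge of the light metal flap hanging in the doorway, rad: 0 shut, grows to 1.45 swinging inward (intake +x); it cannot swing outward. Flap 126 mm wide, 46 mm tall, 3 mm thick, 20 g, hinge line 112 mm above the bench. The jar's push opens it easily; it falls shut by its own weight in about a second once nothing holds it up
- flap_edge (a point): middle of the flap's lower edge, 4 mm above the deck when shut
- narrow_jar: the narrow neighbour jar, white with a grey lid, 38 mm across and 50 mm tall, loose on the loading deck at the other side; wide and narrow jar swap sides from run to run. Origin: centre of its underside. To be left alone
- dish: flat round glass dish with lid, 64 mm across, 15 mm tall, loose on the bench between the robot and the deck. Origin: centre of its underside. To be left alone
- tip_box: closed blue plastic box, 85 x 120 x 55 mm, loose on the bench, far to the right (-y). Origin: centre of its underside. To be left alone
- bottle: glass bottle with blue cap, 68 mm across, 150 mm tall, loose on the bench left of the analyser. Origin: centre of its underside. To be left alone
- timer: small white bench timer, 50 x 65 x 23 mm, loose on the bench at the right. Origin: centre of its underside. To be left alone
- beaker: open white plastic beaker, 64 mm across, 75 mm tall, loose on the bench at the left. Origin: centre of its underside. To be left alone
Mind the look-alikes: they are no part of the job. Leave any green, orange or turquoise look-alike of the wide_jar alone.

How it is judged (in metres and radians):
On the way, in this order (a step that is already met when the one before it is completed fails the run):
1. the flap is pushed open (value of joint flap above 0.4 rad), for 0.02 s.
2. the jar has slid down the chute inside (x of wide_jar in the frame of intake between 0.08 and 0.15 m and y of wide_jar in the frame of intake between -0.06 and 0.06 m and height (world z) of wide_jar below 0.05 m), for 0.2 s.
At the end, for the whole second after the job is handed in: The jar rests the right way up at the foot of the chute inside the analyser, its centre 80 to 150 mm past the flap's plane and below the deck; the flap hangs shut (within 0.06 rad) (all of step 2 and value of joint flap below 0.06 rad and linear speed of wide_jar below 0.02 m/s and angle between wide_jar's own z axis and vertical below 0.7 rad); the robot touches nothing.
It fails at once if the jar is lifted off the deck (by 10 mm) (height (world z) of wide_jar above 0.07 m).
It fails at once if the jar is tipped on the deck (x of wide_jar in the frame of intake below 0 m and angle between wide_jar's own z axis and vertical above 0.3 rad).
It fails at once if the jar is pushed off the deck onto the bench (x of wide_jar in the frame of intake below 0 m and height (world z) of wide_jar below 0.045 m).
It fails at once if the jar is shoved fast on the deck (over 0.5 m/s) (x of wide_jar in the frame of intake below 0 m and linear speed of wide_jar above 0.5 m/s).
It fails at once if another thing is moved by more than 25 mm (distance of any of narrow_jar, dish, tip_box, bottle, timer, beaker from where it was at the start of the episode above 0.025 m).
It also fails if it takes over 58 s, if anything falls off the work surface, if the arm or the gripper's body presses on something with over 40 N, if the wrist force passes 120 N, or if a joint passes its speed limit or range.

ROBOT

A 6-joint arm with a two-finger parallel gripper is mounted at the origin on the work surface. World frame = base frame: x ahead of the robot, y to its left, z up, the work surface at z = 0. Lengths are in mm, angles in rad, forces in N, time in s.
With the tool pointing down it reaches from about 275 to 750 mm from the base axis. Payload 10.2 kg.
Tool frame: the origin (TCP) lies midway between the tips of the shut fingers; the grasp point (between the pads) lies 19 mm behind it; x points along the fingers, y is the direction in which the jaws open and shut, and the axes are right-handed (so a half turn about x gives the same grasp; the last joint's range is limited). The gripper opens to 85 mm and grips with 20 to 120 N. Pads are 22 mm wide; open, the fingers measure 114 mm over their backs; the gripper's body (76 mm by 85 mm) begins 54 mm behind the grasp point. The pads swing forward as they close: fully open they stand 13 mm farther back than shut.
Start: joints at [1.123, 0.313, 1.498, -0, 1.331, -0.223], TCP at [117.041, 511.793, 231.294] pointing down, gripper open.
Joint ranges: [-2.94, 2.94], [-0.97, 2.17], [0.19, 2.56], [-1.23, 4.37], [0.02, 3.11], [-2.88, 2.88]. Speed limits (rad/s): [2.39, 2.39, 3.01, 3.14, 3.14, 3.14].

INTERFACE

Orientations are given as a unit quaternion [w, x, y, z].
In Python, from rig import sense, capture, get_calibration, finish_job gives the robot as it stands.
- The arm moves only by the tool jog_arm, never from a script. Its argument "increments" is a list of rows, each an object of numbers: "rx", "ry", "rz": the turn, a rotation vector about the tool's x, y, z in rad; "x", "y", "z": the shift along the tool's x, y, z in mm; "hand": the finger opening in mm, from 0 to 85.4. A call has 1 to 5 rows; each row shifts and turns the commanded pose from where the row before left it, along the tool's axes as they then stand; what a row does not reach is not made up. A row lasts 1/8 s, in which the tool goes at most 62.5 mm and 10.7 degrees, less where a joint would pass 70% of its speed; a pose out of reach is approached as far as the arm can. A call with a gripper value outside its range is refused whole. The fingers move at their own pace and stop on an object; "force" is the grip in N (left out, the last holds). Time passes only in rows, so rows that do not move let the fingers close. It gives the time, the measured TCP pose, the force and the opening at its end, in the units of the state.
- sense(): the state, without advancing time (a new reading comes with each control period).
- capture(name): name is "scene" or "top" or "wrist"; returns the picture (480x640x3 uint8, red, green, blue); there is no depth.
- get_calibration(name): a dict with "camera_matrix" (3x3 intrinsics, pixels), "R" (3x3) and "t" (3): a world point X has camera coordinates R X + t; the wrist camera has in their place "T_tool_cam" (4x4, takes a point from camera to tool coordinates, whose origin is the TCP and whose axes are the tool frame's). Camera axes: x right, y down, z forward; pixel columns grow to the right and rows downward; lengths in mm; the calibration is good to about 2 mm. A picture is of the moment at which its call begins: read the wrist's pose just before it. get_calibration takes no time and is no camera call.
- finish_job(): hands the job in, once; it reports no verdict.
The state is a dict: "time_s": time; "joints": joint angles; "dq": joint speeds; "tau": joint torques, N m; "eef_pos": TCP position; "ee_rot": TCP orientation; "force": force on the tool from outside, world axes, zero at the start; "wrist_torque": the same for the moment, N m; "grip_width": opening from 0.0 (shut) to 1.0 (fully open).
Only numpy, scipy, OpenCV 4.12 (cv2) and the standard library are available. Lean on these libraries where they do the work, as an engineer would, in place of code of your own. Each camera call takes 0.05 s, during which the arm holds its last target.

## Working session

There is one attempt and no reset: what is moved stays moved. The work goes in short steps, Python scripts to look and compute and a tool call to move; the robot and the scene stay as the last step left them, time stands still between calls to the robot, and variables do not carry over. Pictures are saved under pics/ and viewed, and the job is handed in when it is done.

Besides the shell and the picture viewer there is one more tool, called after "Emit:" as a command line: name --argument value ..., lists and objects as JSON in quotes. jog_arm: Moves the arm, as the interface text tells. Its arguments: {"type":"object","properties":{"increments":{"type":"array","items":{"type":"object","properties":{"rx":{"type":"number"},"ry":{"type":"number"},"rz":{"type":"number"},"x":{"type":"number"},"y":{"type":"number"},"z":{"type":"number"},"hand":{"type":"number"}}}},"force":{"type":"number"}},"required":["increments"]}

```bash
mkdir -p pics; ls
python3 - <<'E'
from rig import sense,capture,get_calibration
import cv2,json
s=sense();print(s)
for n in("scene","top","wrist"):
    c=get_calibration(n);print(n,{k:(v.tolist() if hasattr(v,'tolist') else v) for k,v in c.items()})
for n in("scene","top"):
    cv2.imwrite(f"pics/{n}0.png",capture(n)[:,:,::-1])
E
```

```text
pics
{'time_s': 0.0, 'joints': array([ 1.12258954e+00,  3.13424454e-01,  1.49845096e+00, -2.23201870e-08,
        1.33100950e+00, -2.23383145e-01]), 'dq': array([-0.00043631, -0.00196599,  0.00018241, -0.00076582,  0.00048933,
       -0.00136439]), 'tau': array([ 4.01034722e-04, -4.12276375e+01, -2.59736878e+01, -2.37507993e-04,
        4.29557695e-03,  3.76646631e-05]), 'eef_pos': array([116.92591631, 511.54160401, 230.74292952]), 'ee_rot': array([ 0.70249314,  0.07888848,  0.70279423, -0.07975121]), 'force': array([0.40510928, 0.56689823, 0.82273575]), 'wrist_torque': array([-0.03735012, -0.03239973,  0.02481337]), 'grip_width': 0.999879903109421}
scene {'camera_matrix': [[588.9651382495551, 0.0, 312.0870984251686], [0.0, 588.9651382495551, 243.86945140694561], [0.0, 0.0, 1.0]], 'R': [[0.7747262434406211, 0.6322604330056573, 0.006781782942729645], [0.5064304480219497, -0.6140499410741588, -0.6053683764313342], [-0.37858611839404616, 0.4724292695444696, -0.7959165384869249]], 't': [-416.57166734824307, -242.40760936007925, 1381.1021891527319]}
top {'camera_matrix': [[549.129242011722, 0.0, 312.35221257921353], [0.0, 549.129242011722, 248.28410498688126], [0.0, 0.0, 1.0]], 'R': [[0.015562382614900935, -0.9998745558016248, -0.0029470167713891104], [-0.9889778509554685, -0.014958615007991205, -0.14730597461252365], [0.14724341264331728, 0.005206966251679095, -0.9890865811118881]], 't': [-26.63543644630433, 541.020945441751, 1308.585447076549]}
wrist {'camera_matrix': [[403.68757191705333, 0.0, 321.3443850771125], [0.0, 403.68757191705333, 239.13115479034846], [0.0, 0.0, 1.0]], 'T_tool_cam': [[0.001008511628162043, -0.2986383935375984, 0.9543658066012091, -143.31944195390076], [0.9999994914067671, 0.0003102595259550687, -0.0009596484937893716, 0.30179937419472225], [-9.513198197550521e-06, 0.9543662890338843, 0.2986385545524723, -75.21004735236255], [0.0, 0.0, 0.0, 1.0]]}
```

View pics/scene0.png

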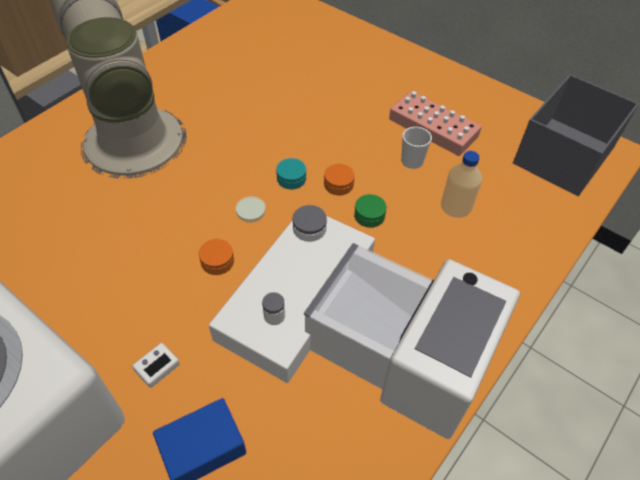

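View pics/top0.png

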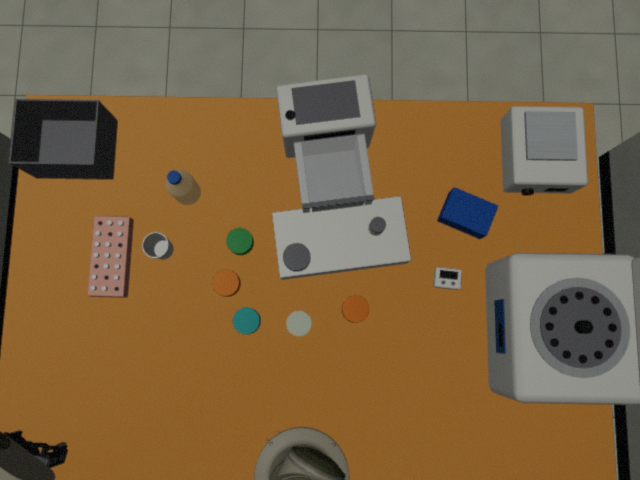

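The wide jar (grey lid) stands on the deck's left side at top-view pixel (297,257), and the narrow one is on the right at (377,226). The coloured look-alikes are on the bench. I'll enlarge the view to measure.

Run:
```python
import cv2
t=cv2.imread('pics/top0.png');
cv2.imwrite('pics/top0c.png',cv2.resize(t[120:290,260:420],None,fx=4.7,fy=3.5*4.7/3.5*0.75,interpolation=cv2.INTER_CUBIC) if 0 else cv2.resize(t[125:285,260:420],(600,600),interpolation=cv2.INTER_CUBIC))
s=cv2.imread('pics/scene0.png')
cv2.imwrite('pics/scene0c.png',cv2.resize(s[190:390,200:450],(750,600),interpolation=cv2.INTER_CUBIC))
```

```text
(no output)
```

View pics/top0c.png

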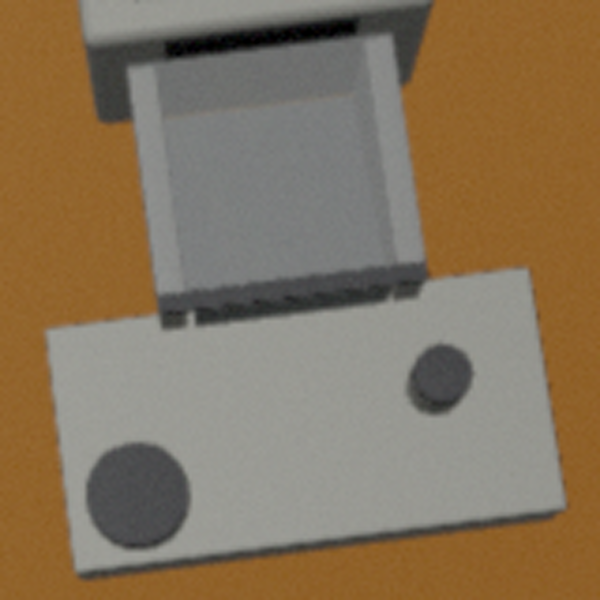

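View pics/scene0c.png

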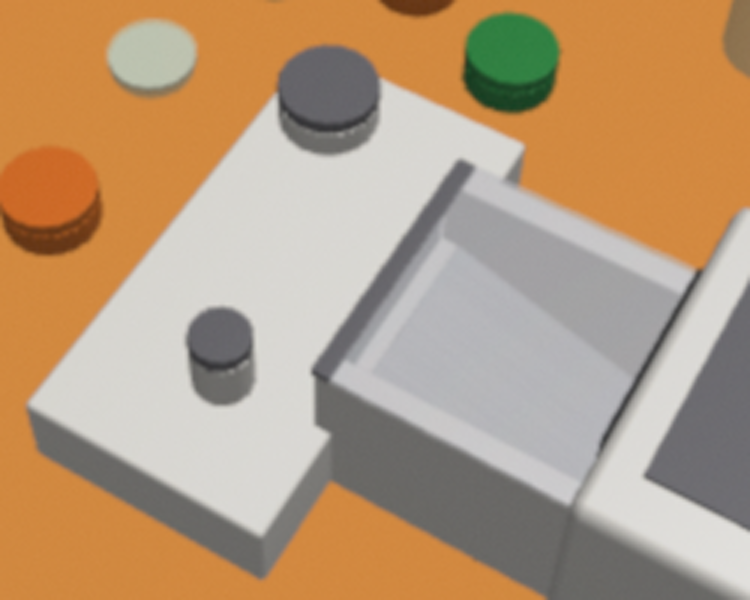

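```bash
cat > h.py <<'E'
import numpy as np
from rig import get_calibration
def ray(n,u,v,z):
    c=get_calibration(n);K,R,t=[np.array(c[k],float) for k in("camera_matrix","R","t")]
    d=R.T@np.linalg.inv(K)@[u,v,1];o=-R.T@t
    return (o+d*(z-o[2])/d[2])[:2]
def proj(n,X):
    c=get_calibration(n);K,R,t=[np.array(c[k],float) for k in("camera_matrix","R","t")]
    p=K@(R@np.array(X,float)+t);return p[:2]/p[2]
E
python3 - <<'E'
from h import *
from scipy.optimize import least_squares
T=lambda u,v:(260+u/3.75,125+v/3.75)
S=lambda u,v:(200+u/3,190+v/3)
obs=[("top",T(77,570),(-150,160,60)),("top",T(565,508),(-150,-160,60)),("top",T(527,268),(12,-160,60)),("top",T(46,330),(12,160,60)),
("top",T(128,68),(160,85,120)),("top",T(427,265),(-2,-85,120)),("top",T(160,300),(-2,85,120)),
("scene",S(30,403),(-150,-160,60)),("scene",S(265,540),(12,-160,60)),("scene",S(524,148),(12,160,60)),("scene",S(316,373),(-2,-85,120)),("scene",S(462,162),(-2,85,120))]
def W(p,q):
    c,s=np.cos(p[2]),np.sin(p[2]);return [p[0]+c*q[0]-s*q[1],p[1]+s*q[0]+c*q[1],q[2]]
f=lambda p:np.concatenate([proj(n,W(p,q))-np.array(u) for n,u,q in obs])
r=least_squares(f,[500,0,0.1],loss='soft_l1');p=r.x;print(p);print(f(p).reshape(-1,2).round(1).tolist())
def I(w):
    d=np.array(w)-p[:2];c,s=np.cos(p[2]),np.sin(p[2]);return np.array([c*d[0]+s*d[1],-s*d[0]+c*d[1]]).round(1)
for nm,a,b,z in(("wide",T(138,495),S(329,87),94),("narrow",T(442,374),S(220,336),110)):
    for n,u in(("top",a),("scene",b)):
        w=ray(n,*u,z);print(nm,n,w.round(1),I(w))
E
```

```text
[ 6.41220523e+02 -7.72292531e+01  1.48081283e-01]
[[-0.8, -0.7], [0.7, -1.7], [0.4, -2.6], [-0.7, -2.2], [-0.8, -2.2], [0.3, 1.8], [-0.5, 1.9], [-1.6, 1.3], [-0.4, 0.3], [1.7, -1.1], [-1.2, -0.5], [-0.5, -1.1]]
wide top [512.1  17.6] [-113.8  112.9]
wide scene [517.6  16.3] [-108.4  110.8]
narrow top [ 589.  -171.2] [-65.5 -85.2]
narrow scene [ 593.6 -172.4] [-61.2 -87.1]
```

```bash
cat >> h.py <<'E'
from scipy.spatial.transform import Rotation as Rn
P=np.array([641.,-77.,.148])
def W(q,p=None):
    p=P if p is None else p
    c,s=np.cos(p[2]),np.sin(p[2]);return np.array([p[0]+c*q[0]-s*q[1],p[1]+s*q[0]+c*q[1],q[2]])
def I(w):
    p=P;d=np.array(w[:2])-p[:2];c,s=np.cos(p[2]),np.sin(p[2]);return np.array([c*d[0]+s*d[1],-s*d[0]+c*d[1]])
def rot(s):
    q=s["ee_rot"];return Rn.from_quat([q[1],q[2],q[3],q[0]])
def goal(q,ysign=1):
    """tool-frame shift to intake point q and rotvec to have tool x down, y along intake +y"""
    from rig import sense
    s=sense();R=rot(s);d=W(q)-s["eef_pos"]
    a=P[2];y=ysign*np.array([-np.sin(a),np.cos(a),0]);x=np.array([0,0,-1.]);z=np.cross(x,y)
    G=Rn.from_matrix(np.stack([x,y,z],1))
    print("t",s["time_s"],"tcp",s["eef_pos"].round(1),"intake",I(s["eef_pos"]).round(1),"grip",round(s["grip_width"],3),"F",s["force"].round(1))
    print("shift in present tool axes",R.inv().apply(d).round(1),"shift in goal axes",G.inv().apply(d).round(1),"turn",(R.inv()*G).as_rotvec().round(3))
    print("R",R.as_matrix().round(2).tolist(),"joints",s["joints"].round(2))
E
python3 - <<'E'
from h import *
from scipy.optimize import least_squares
T=lambda u,v:(260+u/3.75,125+v/3.75)
S=lambda u,v:(200+u/3,190+v/3)
obs=[("top",T(77,570),(-150,160,60)),("top",T(565,508),(-150,-160,60)),("top",T(527,268),(12,-160,60)),("top",T(46,330),(12,160,60)),
("top",T(427,279),(-2,-85,120)),("top",T(160,312),(-2,85,120)),
("scene",S(30,403),(-150,-160,60)),("scene",S(265,540),(12,-160,60)),("scene",S(524,148),(12,160,60)),("scene",S(316,373),(-2,-85,120)),("scene",S(462,162),(-2,85,120))]
f=lambda p:np.concatenate([proj(n,W(q,p))-np.array(u) for n,u,q in obs])
r=least_squares(f,[500,0,0.1],loss='soft_l1');p=r.x;print(p);print(f(p).reshape(-1,2).round(1).tolist())
P[:]=p
for nm,a,b,z in(("wide",T(138,495),S(329,87),94),("narrow",T(442,374),S(220,336),110)):
    for n,u in(("top",a),("scene",b)):
        w=ray(n,*u,z);print(nm,n,w.round(1),I(w))
goal((-111,112,200),1);goal((-111,112,200),-1)
E
```

```text
[ 6.39934416e+02 -7.70259936e+01  1.49603352e-01]
[[-0.8, -0.1], [0.7, -1.3], [0.3, -2.2], [-0.8, -1.6], [0.2, -1.4], [-0.6, -0.7], [-2.0, 0.9], [-0.8, -0.2], [1.1, -1.5], [-1.6, -1.0], [-1.1, -1.5]]
wide top [512.1  17.6] [-112.33687528  112.65232824]
wide scene [517.6  16.3] [-107.03894129  110.55386462]
narrow top [ 589.  -171.2] [-64.39403403 -85.52890732]
narrow scene [ 593.6 -172.4] [-60.06608697 -87.38540544]
t 0.1 tcp [116.9 511.6 230.8] intake [-429.4  660. ] grip 1.0 F [ 0.3 -0.1  0.3]
shift in present tool axes [  31.1 -393.5  496.8] shift in goal axes [  30.8 -548.   318.4] turn [-0.374 -0.     0.001]
R [[-0.0, 0.22, 0.97], [-0.0, 0.97, -0.22], [-1.0, -0.0, -0.0]] joints [ 1.12  0.31  1.5   0.    1.33 -0.22]
t 0.1 tcp [116.9 511.6 230.8] intake [-429.4  660. ] grip 1.0 F [ 0.3 -0.1  0.3]
shift in present tool axes [  31.1 -393.5  496.8] shift in goal axes [  30.8  548.  -318.4] turn [2.767e+00 2.000e-03 1.000e-03]
R [[-0.0, 0.22, 0.97], [-0.0, 0.97, -0.22], [-1.0, -0.0, -0.0]] joints [ 1.12  0.31  1.5   0.    1.33 -0.22]
```

Emit:
jog_arm --increments '[{"rx":-0.125,"y":-30,"z":30},{"rx":-0.125,"y":-35,"z":35},{"rx":-0.124,"y":-40,"z":30},{"y":-45,"z":30},{"y":-45,"z":30}]'

```text
schema error: expected keys rx, ry, rz, x, y, z, hand
```

```bash
sed -i 's/P=np.array.*/P=np.array([640.,-77.,.15])/' h.py; python3 -c "
from h import *
goal((-110,112,200))"
```

```text
t 0.1 tcp [116.9 511.6 230.8] intake [-429.2  660.1] grip 1.0 F [ 0.3 -0.1  0.3]
shift in present tool axes [  31.1 -393.2  497.7] shift in goal axes [  30.8 -548.1  319.2] turn [-0.375 -0.     0.001]
R [[-0.0, 0.22, 0.97], [-0.0, 0.97, -0.22], [-1.0, -0.0, -0.0]] joints [ 1.12  0.31  1.5   0.    1.33 -0.22]
```

All keys are needed in every row.

Emit:
jog_arm --increments '[{"rx":-0.125,"ry":0,"rz":0,"x":0,"y":-30,"z":30,"hand":85},{"rx":-0.125,"ry":0,"rz":0,"x":0,"y":-35,"z":35,"hand":85},{"rx":-0.125,"ry":0,"rz":0,"x":0,"y":-40,"z":30,"hand":85},{"rx":0,"ry":0,"rz":0,"x":0,"y":-45,"z":30,"hand":85},{"rx":0,"ry":0,"rz":0,"x":0,"y":-45,"z":30,"hand":85}]'

```text
time_s: 0.72
eef_pos: [275.5, 316.9, 231.2]
ee_rot: [0.705, -0.053, 0.705, 0.053]
force: [0.4, 0.1, 0.2]
grip_width: 0.99
```

```bash
python3 -c "
from h import *
goal((-110,112,200))"
```

```text
t 0.725 tcp [275.5 316.9 231.2] intake [-301.6  443.9] grip 0.99 F [0.4 0.1 0.2]
shift in present tool axes [  31.2 -332.   191.4] shift in goal axes [  31.2 -331.9  191.6] turn [ 0.001 -0.     0.   ]
R [[-0.0, -0.15, 0.99], [-0.0, 0.99, 0.15], [-1.0, -0.0, -0.0]] joints [ 0.57  0.08  1.79  0.    1.28 -1.15]
```

Emit:
jog_arm --increments '[{"rx":0,"ry":0,"rz":0,"x":0,"y":-45,"z":26,"hand":85},{"rx":0,"ry":0,"rz":0,"x":0,"y":-45,"z":26,"hand":85},{"rx":0,"ry":0,"rz":0,"x":0,"y":-45,"z":26,"hand":85},{"rx":0,"ry":0,"rz":0,"x":0,"y":-45,"z":26,"hand":85},{"rx":0,"ry":0,"rz":0,"x":0,"y":-45,"z":26,"hand":85}]'

```text
time_s: 1.35
eef_pos: [437.7, 113.7, 231.2]
ee_rot: [0.705, -0.053, 0.705, 0.053]
force: [0.8, 0.8, 0.7]
grip_width: 0.994
```

Emit:
jog_arm --increments '[{"rx":0,"ry":0,"rz":0,"x":0,"y":-45,"z":26,"hand":85},{"rx":0,"ry":0,"rz":0,"x":0,"y":-40,"z":25,"hand":85},{"rx":0,"ry":0,"rz":0,"x":15,"y":-22,"z":10,"hand":85},{"rx":0,"ry":0,"rz":0,"x":15,"y":0,"z":0,"hand":85},{"rx":0,"ry":0,"rz":0,"x":0,"y":0,"z":0,"hand":85}]'

```text
time_s: 1.98
eef_pos: [512.2, 19.4, 200.1]
ee_rot: [0.704, -0.053, 0.706, 0.054]
force: [0.1, 0.5, 0.4]
grip_width: 0.997
```

Run:
```python
from h import *
from rig import sense,capture
import cv2
goal((-110,112,200))
for n in("wrist","top","scene"):
    cv2.imwrite(f"pics/{n}1.png",capture(n)[:,:,::-1])
```

```text
t 1.975 tcp [512.2  19.4 200.1] intake [-111.9  114.4] grip 0.997 F [0.1 0.5 0.4]
shift in present tool axes [ 0.1 -2.4  1.9] shift in goal axes [ 0.1 -2.4  1.9] turn [ 0.001 -0.003 -0.001]
R [[-0.0, -0.15, 0.99], [0.0, 0.99, 0.15], [-1.0, 0.0, -0.0]] joints [-0.19  0.31  1.58  0.    1.25 -1.91]
```

View pics/wrist1.png

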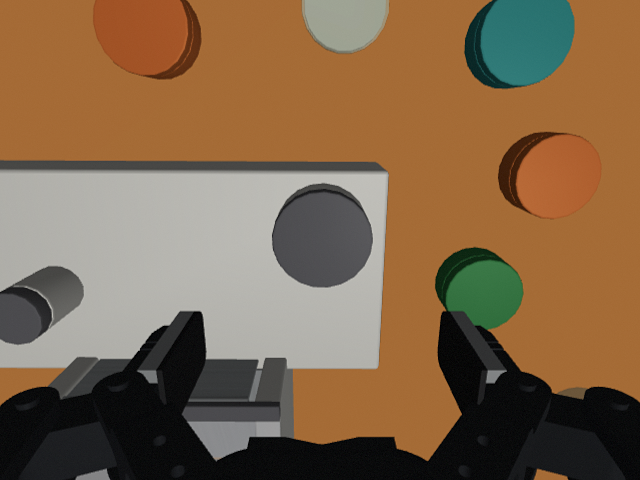

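View pics/scene1.png

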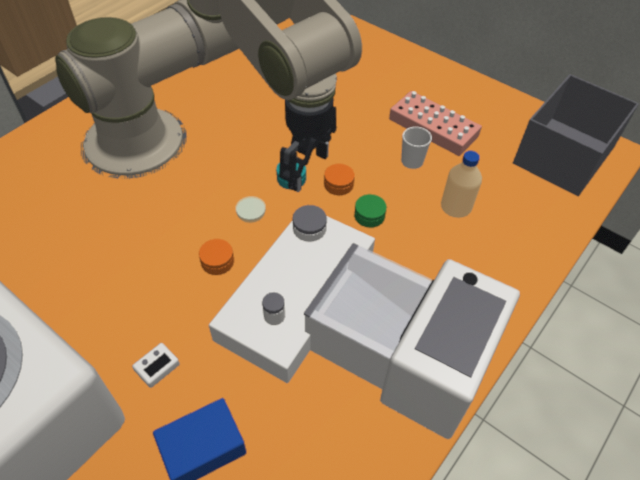

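The wrist view shows the lid at (322,237) between the finger tips, which are at about (205,315) and (438,315). The jaws are centred sideways. Now I'll measure the jar from this view.

```bash
cat >> h.py <<'E'
def wray(s,u,v,z):
    c=get_calibration("wrist");K=np.array(c["camera_matrix"]);T=np.array(c["T_tool_cam"])
    R=rot(s).as_matrix();o=R@T[:3,3]+s["eef_pos"];d=R@T[:3,:3]@np.linalg.inv(K)@[u,v,1]
    return (o+d*(z-o[2])/d[2])[:2]
E
python3 - <<'E'
from h import *
from rig import sense
s=sense()
for nm,u,v,z in(("lid",322,238,94),("lidL",373,238,94),("lidR",272,238,94),("lid robot side",322,186,94),("lid far side",322,287,94),("deck near left",388,172,60),("deck far left",378,369,60),("lintel left end front",280,403,120),("narrow",20,316,110),("decknear0",0,169,60)):
    w=wray(s,u,v,z);print(nm,w.round(1),I(w).round(1))
print(proj("scene",s["eef_pos"]))
E
```

```text
lid [515.8  19.9] [-108.4  114.3]
lidL [510.7  52.7] [-108.4  147.6]
lidR [520.7 -12.3] [-108.3   81.8]
lid robot side [482.1  14.7] [-142.5  114.3]
lid far side [550.1  25.1] [-73.6 114.4]
deck near left [471.1  60. ] [-146.5  160.7]
deck far left [630.8  84.1] [ 15.  160.7]
lintel left end front [626.5   8.3] [-0.6 86.4]
narrow [ 593.1 -166.9] [-59.9 -81.9]
decknear0 [ 510.2 -210. ] [-148.2 -112.1]
[309.01937627 177.45712273]
```

Emit:
jog_arm --increments '[{"rx":0,"ry":0,"rz":0,"x":30,"y":0,"z":3,"hand":85},{"rx":0,"ry":0,"rz":0,"x":30,"y":0,"z":0,"hand":85},{"rx":0,"ry":0,"rz":0,"x":25,"y":0,"z":0,"hand":85},{"rx":0,"ry":0,"rz":0,"x":15,"y":0,"z":0,"hand":85},{"rx":0,"ry":0,"rz":0,"x":0,"y":0,"z":0,"hand":85}]'

```text
time_s: 2.75
eef_pos: [516.1, 19.4, 101.2]
ee_rot: [0.705, -0.053, 0.705, 0.053]
force: [-0.2, -0.5, 0.5]
grip_width: 0.993
```

```bash
sed -i 's/^P=np.array.*/P=np.array([642.,-76.5,.15])/' h.py
python3 - <<'E'
from h import *
from rig import sense,capture
import cv2
goal((-110,113,60))
for n in("wrist","scene"):
    cv2.imwrite(f"pics/{n}2.png",capture(n)[:,:,::-1])
E
```

```text
t 2.75 tcp [516.1  19.4 101.2] intake [-110.2  113.6] grip 0.993 F [-0.2 -0.5  0.5]
shift in present tool axes [41.2 -0.6  0.2] shift in goal axes [41.2 -0.6  0.2] turn [ 0.001 -0.001 -0.   ]
R [[-0.0, -0.15, 0.99], [0.0, 0.99, 0.15], [-1.0, 0.0, -0.0]] joints [-0.19  0.44  1.69  0.    1.02 -1.91]
```

View pics/wrist2.png

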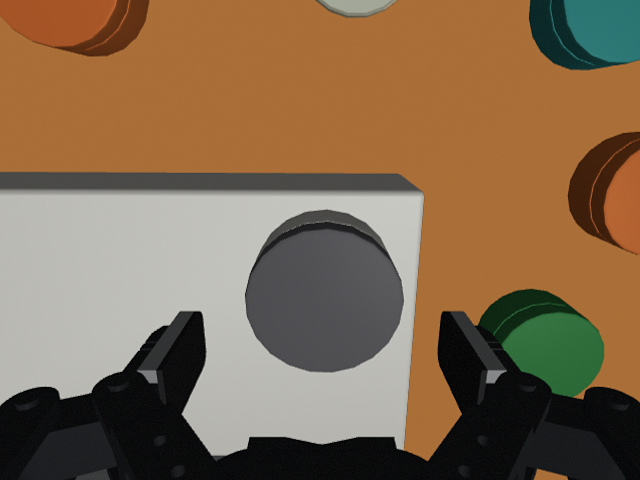

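The lid spans columns 245–403, with clear gaps to the tips at 205 and 438. I'll lower the fingers to straddle it.

Emit:
jog_arm --increments '[{"rx":0,"ry":0,"rz":0,"x":15,"y":0,"z":0,"hand":85},{"rx":0,"ry":0,"rz":0,"x":15,"y":0,"z":0,"hand":85},{"rx":0,"ry":0,"rz":0,"x":10,"y":0,"z":0,"hand":85},{"rx":0,"ry":0,"rz":0,"x":0,"y":0,"z":0,"hand":85}]'

```text
time_s: 3.35
eef_pos: [515.8, 19.1, 60.4]
ee_rot: [0.704, -0.053, 0.706, 0.053]
force: [0.6, -0.1, -0.8]
grip_width: 0.997
```

Run:
```python
from h import *
from rig import sense,capture
import cv2
goal((-110,6,60))
for n in("wrist","scene"):
    cv2.imwrite(f"pics/{n}3.png",capture(n)[:,:,::-1])
a=cv2.imread("pics/scene3.png")[150:350,200:400];b=cv2.imread("pics/wrist3.png")
cv2.imwrite("pics/m3.png",np.hstack([cv2.resize(a,(400,400)),cv2.resize(b,(400,300))] if 0 else [cv2.resize(a,(300,300)),cv2.resize(b,(400,300))]))
```

```text
t 3.35 tcp [515.8  19.1  60.4] intake [-110.5  113.4] grip 0.997 F [ 0.6 -0.1 -0.8]
shift in present tool axes [   0.3 -107.4    0.5] shift in goal axes [   0.4 -107.4    0.5] turn [ 0.    -0.002 -0.001]
R [[-0.0, -0.15, 0.99], [0.0, 0.99, 0.15], [-1.0, 0.0, -0.0]] joints [-0.19  0.5   1.72  0.    0.92 -1.91]
```

View pics/m3.png

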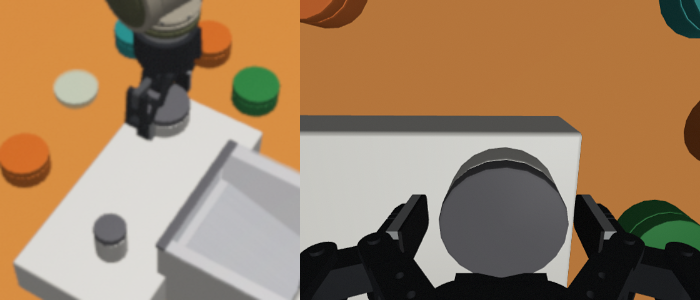

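Emit:
jog_arm --increments '[{"rx":0,"ry":0,"rz":0,"x":0,"y":-6,"z":0,"hand":85},{"rx":0,"ry":0,"rz":0,"x":0,"y":-6,"z":0,"hand":85},{"rx":0,"ry":0,"rz":0,"x":0,"y":-12,"z":0,"hand":85},{"rx":0,"ry":0,"rz":0,"x":0,"y":-14,"z":0,"hand":85},{"rx":0,"ry":0,"rz":0,"x":0,"y":-14,"z":0,"hand":85}]'

```text
time_s: 4.08
eef_pos: [524.2, -33.5, 61.3]
ee_rot: [0.705, -0.053, 0.705, 0.053]
force: [0.3, 1.4, 0.3]
grip_width: 0.998
```

Run:
```python
from h import *
from rig import sense,capture
import cv2
goal((-110,-3,60))
for n in("wrist","scene"):
    cv2.imwrite(f"pics/{n}4.png",capture(n)[:,:,::-1])
a=cv2.imread("pics/scene4.png")[150:350,200:400];b=cv2.imread("pics/wrist4.png")
cv2.imwrite("pics/m4.png",np.hstack([cv2.resize(a,(300,300)),cv2.resize(b,(400,300))]))
```

```text
t 4.075 tcp [524.2 -33.5  61.3] intake [-110.1   60.1] grip 0.998 F [0.3 1.4 0.3]
shift in present tool axes [  1.3 -63.1   0.1] shift in goal axes [  1.3 -63.1   0.1] turn [-0.  0.  0.]
R [[0.0, -0.15, 0.99], [-0.0, 0.99, 0.15], [-1.0, -0.0, 0.0]] joints [-0.29  0.51  1.69 -0.    0.94 -2.01]
```

View pics/m4.png

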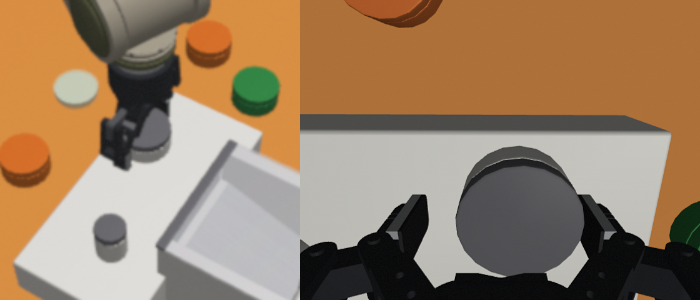

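The jar slides upright against the left (trailing) pad, so I'll carry on.

Emit:
jog_arm --increments '[{"rx":0,"ry":0,"rz":0,"x":0,"y":-14,"z":0,"hand":85},{"rx":0,"ry":0,"rz":0,"x":0,"y":-14,"z":0,"hand":85},{"rx":0,"ry":0,"rz":0,"x":0,"y":-14,"z":0,"hand":85},{"rx":0,"ry":0,"rz":0,"x":0,"y":-12,"z":0,"hand":85},{"rx":0,"ry":0,"rz":0,"x":0,"y":-10,"z":0,"hand":85}]'

```text
time_s: 4.8
eef_pos: [533.6, -96.4, 61.2]
ee_rot: [0.705, -0.053, 0.705, 0.053]
force: [-0.6, -0.0, -0.3]
grip_width: 0.994
```

Run:
```python
from h import *
from rig import sense,capture
import cv2
goal((-110,-3,60))
for n in("wrist","scene"):
    cv2.imwrite(f"pics/{n}5.png",capture(n)[:,:,::-1])
a=cv2.imread("pics/scene5.png")[150:350,200:400];b=cv2.imread("pics/wrist5.png")
cv2.imwrite("pics/m5.png",np.hstack([cv2.resize(a,(300,300)),cv2.resize(b,(400,300))]))
```

```text
t 4.8 tcp [533.6 -96.4  61.2] intake [-110.1   -3.5] grip 0.994 F [-0.6 -0.  -0.3]
shift in present tool axes [1.2 0.5 0.1] shift in goal axes [1.2 0.5 0.1] turn [-0. -0. -0.]
R [[-0.0, -0.15, 0.99], [0.0, 0.99, 0.15], [-1.0, 0.0, -0.0]] joints [-0.39  0.54  1.64  0.    0.96 -2.12]
```

View pics/m5.png

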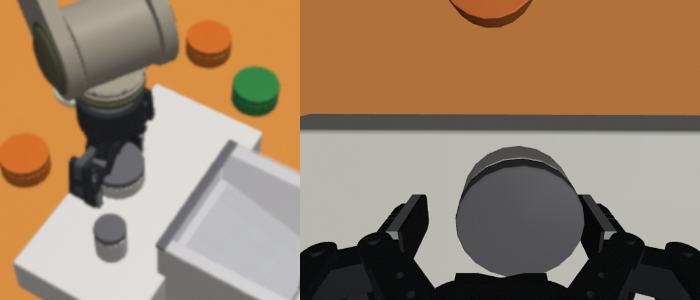

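Emit:
jog_arm --increments '[{"rx":0,"ry":0,"rz":0,"x":0,"y":8,"z":0,"hand":85},{"rx":0,"ry":0,"rz":0,"x":-2,"y":0,"z":-10,"hand":85},{"rx":0,"ry":0,"rz":0,"x":-4,"y":0,"z":-20,"hand":85},{"rx":0,"ry":0,"rz":0,"x":-4,"y":0,"z":-25,"hand":85},{"rx":0,"ry":0,"rz":0,"x":0,"y":0,"z":-10,"hand":85}]'

```text
time_s: 5.52
eef_pos: [467.0, -97.2, 71.7]
ee_rot: [0.705, -0.053, 0.705, 0.053]
force: [0.0, -0.4, -0.1]
grip_width: 0.994
```

Emit:
jog_arm --increments '[{"rx":0,"ry":0,"rz":0,"x":0,"y":0,"z":0,"hand":40},{"rx":0,"ry":0,"rz":0,"x":0,"y":0,"z":0,"hand":40},{"rx":0,"ry":0,"rz":0,"x":0,"y":0,"z":0,"hand":40},{"rx":0,"ry":0,"rz":0,"x":0,"y":0,"z":0,"hand":40}]'

```text
time_s: 6.02
eef_pos: [468.3, -97.4, 71.2]
ee_rot: [0.705, -0.053, 0.705, 0.053]
force: [0.2, 0.8, -0.0]
grip_width: 0.47
```

Run:
```python
from h import *
from rig import sense,capture
import cv2
goal((-110,4,66))
for n in("wrist","scene"):
    cv2.imwrite(f"pics/{n}6.png",capture(n)[:,:,::-1])
a=cv2.imread("pics/scene6.png")[150:350,200:400];b=cv2.imread("pics/wrist6.png")
cv2.imwrite("pics/m6.png",np.hstack([cv2.resize(a,(300,300)),cv2.resize(b,(400,300))]))
```

```text
t 6.025 tcp [468.3 -97.4  71.2] intake [-174.8    5.3] grip 0.47 F [ 0.2  0.8 -0. ]
shift in present tool axes [ 5.2 -1.3 64.8] shift in goal axes [ 5.2 -1.3 64.8] turn [ 0. -0. -0.]
R [[-0.0, -0.15, 0.99], [0.0, 0.99, 0.15], [-1.0, 0.0, -0.0]] joints [-0.45  0.41  1.83  0.    0.9  -2.17]
```

View pics/m6.png

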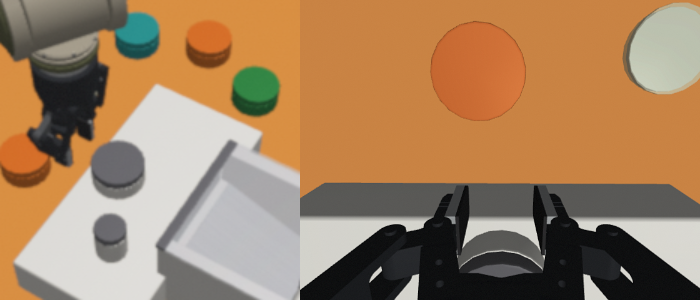

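View pics/wrist6.png

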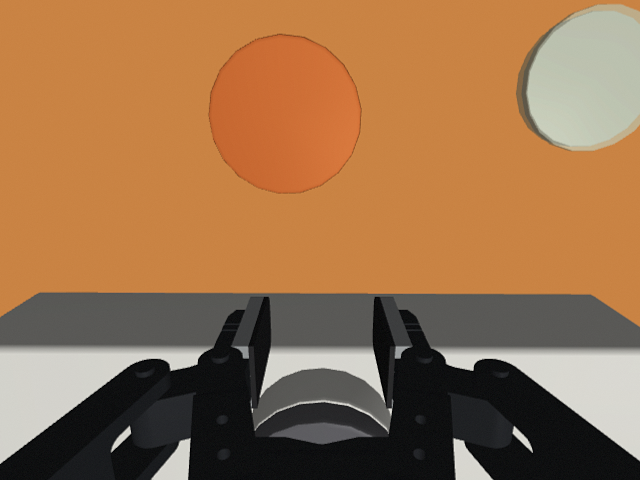

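Emit:
jog_arm --increments '[{"rx":0,"ry":0,"rz":0,"x":2,"y":-1,"z":0,"hand":24},{"rx":0,"ry":0,"rz":0,"x":0,"y":0,"z":8,"hand":24},{"rx":0,"ry":0,"rz":0,"x":0,"y":0,"z":6,"hand":24},{"rx":0,"ry":0,"rz":0,"x":0,"y":0,"z":6,"hand":24},{"rx":0,"ry":0,"rz":0,"x":0,"y":0,"z":8,"hand":24}]'

```text
time_s: 6.75
eef_pos: [496.3, -94.1, 69.2]
ee_rot: [0.705, -0.053, 0.705, 0.053]
force: [-0.5, -0.4, 0.2]
grip_width: 0.283
```

Emit:
jog_arm --increments '[{"rx":0,"ry":0,"rz":0,"x":0,"y":0,"z":10,"hand":24},{"rx":0,"ry":0,"rz":0,"x":0,"y":0,"z":10,"hand":24},{"rx":0,"ry":0,"rz":0,"x":0,"y":0,"z":10,"hand":24},{"rx":0,"ry":0,"rz":0,"x":0,"y":0,"z":10,"hand":24},{"rx":0,"ry":0,"rz":0,"x":0,"y":0,"z":10,"hand":24}]'

```text
time_s: 7.38
eef_pos: [546.0, -86.6, 69.3]
ee_rot: [0.705, -0.053, 0.705, 0.053]
force: [-0.8, -1.2, -0.2]
grip_width: 0.282
```

```bash
cat > look.py <<'E'
import sys;k=sys.argv[1]
from h import *
from rig import sense,capture
import cv2
goal((-22,4,68))
for n in("wrist","scene","top"):
    cv2.imwrite(f"pics/{n}{k}.png",capture(n)[:,:,::-1])
a=cv2.imread(f"pics/scene{k}.png")[150:400,200:450];b=cv2.imread(f"pics/wrist{k}.png");c=cv2.imread(f"pics/top{k}.png")[125:285,260:420]
cv2.imwrite(f"pics/m{k}.png",np.vstack([np.hstack([cv2.resize(a,(400,400))[:300],cv2.resize(b,(400,300))]),np.hstack([cv2.resize(c,(400,300)),cv2.resize(a[100:],(400,300))])]))
E
python3 look.py 7
```

```text
t 7.375 tcp [546.  -86.6  69.3] intake [-96.4   4.3] grip 0.282 F [-0.8 -1.2 -0.2]
shift in present tool axes [ 1.3 -0.4 74.4] shift in goal axes [ 1.3 -0.3 74.4] turn [ 0. -0. -0.]
R [[-0.0, -0.15, 0.99], [0.0, 0.99, 0.15], [-1.0, 0.0, -0.0]] joints [-0.37  0.55  1.6  -0.    0.99 -2.09]
```

View pics/m7.png

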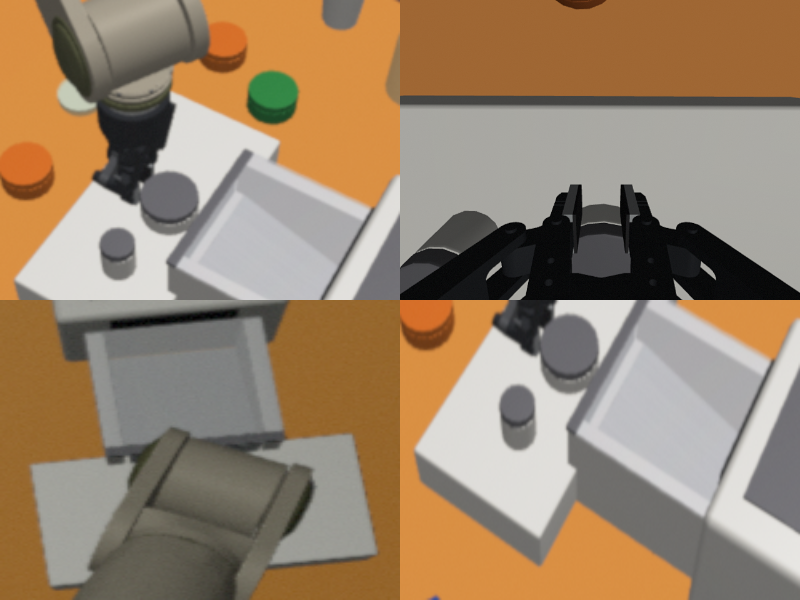

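Emit:
jog_arm --increments '[{"rx":0,"ry":0,"rz":0,"x":0,"y":0,"z":10,"hand":24},{"rx":0,"ry":0,"rz":0,"x":0,"y":0,"z":10,"hand":24},{"rx":0,"ry":0,"rz":0,"x":0,"y":0,"z":10,"hand":24},{"rx":0,"ry":0,"rz":0,"x":0,"y":0,"z":10,"hand":24},{"rx":0,"ry":0,"rz":0,"x":0,"y":0,"z":10,"hand":24}]'

```text
time_s: 8.15
eef_pos: [595.5, -79.2, 69.3]
ee_rot: [0.705, -0.053, 0.705, 0.053]
force: [-1.5, -0.5, 1.4]
grip_width: 0.278
```

```bash
python3 look.py 8
```

```text
t 8.15 tcp [595.5 -79.2  69.3] intake [-46.3   4.3] grip 0.278 F [-1.5 -0.5  1.4]
shift in present tool axes [ 1.3 -0.3 24.3] shift in goal axes [ 1.3 -0.3 24.3] turn [0. 0. 0.]
R [[0.0, -0.15, 0.99], [-0.0, 0.99, 0.15], [-1.0, -0.0, 0.0]] joints [-0.33  0.64  1.44 -0.    1.06 -2.05]
```

View pics/m8.png

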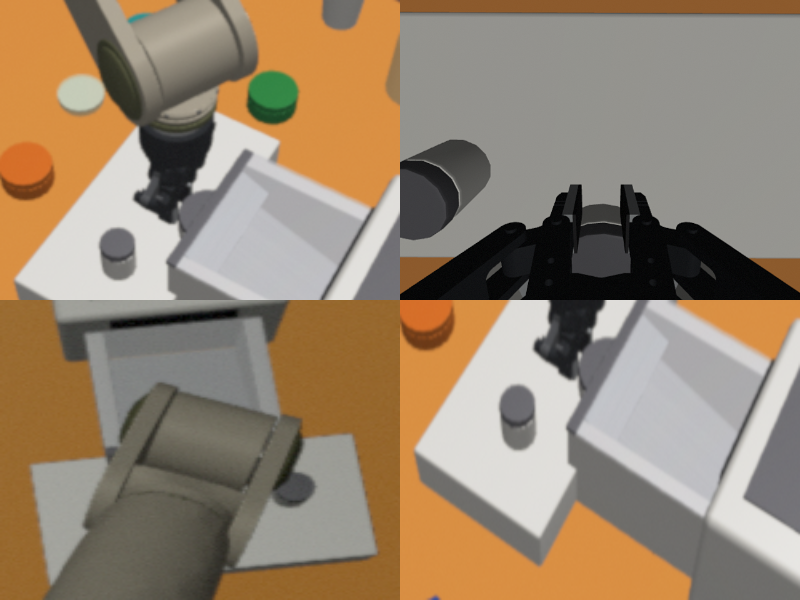

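The jar is entering the doorway, the flap is lifting, and the narrow jar hasn't moved. Now the last stretch, kept short of the lintel.

Emit:
jog_arm --increments '[{"rx":0,"ry":0,"rz":0,"x":0,"y":0,"z":8,"hand":24},{"rx":0,"ry":0,"rz":0,"x":0,"y":0,"z":7,"hand":24},{"rx":0,"ry":0,"rz":0,"x":0,"y":0,"z":6,"hand":24},{"rx":0,"ry":0,"rz":0,"x":0,"y":0,"z":2,"hand":24}]'

```text
time_s: 8.8
eef_pos: [618.0, -75.8, 69.2]
ee_rot: [0.705, -0.053, 0.705, 0.053]
force: [-0.6, -0.4, 0.7]
grip_width: 0.286
```

```bash
python3 look.py 9
```

```text
t 8.8 tcp [618.  -75.8  69.2] intake [-23.6   4.3] grip 0.286 F [-0.6 -0.4  0.7]
shift in present tool axes [ 1.2 -0.3  1.6] shift in goal axes [ 1.2 -0.3  1.6] turn [0. 0. 0.]
R [[0.0, -0.15, 0.99], [-0.0, 0.99, 0.15], [-1.0, -0.0, 0.0]] joints [-0.31  0.68  1.37  0.    1.09 -2.03]
```

View pics/m9.png

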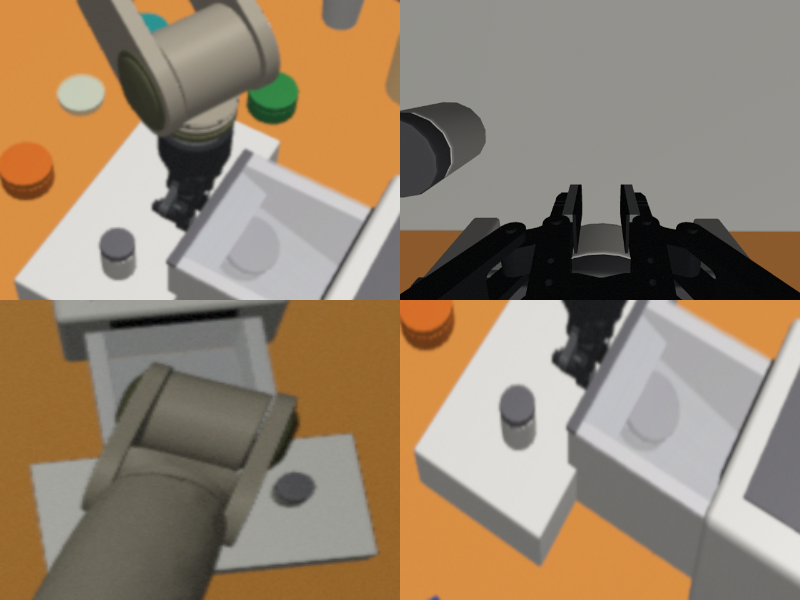

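The jar has tipped past the edge. I'll wait two rows and look again.

Emit:
jog_arm --increments '[{"rx":0,"ry":0,"rz":0,"x":0,"y":0,"z":0,"hand":24},{"rx":0,"ry":0,"rz":0,"x":0,"y":0,"z":0,"hand":24},{"rx":0,"ry":0,"rz":0,"x":0,"y":0,"z":0,"hand":24}]'

```text
time_s: 9.32
eef_pos: [617.5, -75.9, 69.3]
ee_rot: [0.705, -0.053, 0.705, 0.053]
force: [-0.5, -0.1, 0.1]
grip_width: 0.281
```

```bash
python3 look.py 10
```

```text
t 9.325 tcp [617.5 -75.9  69.3] intake [-24.1   4.3] grip 0.281 F [-0.5 -0.1  0.1]
shift in present tool axes [ 1.3 -0.3  2.1] shift in goal axes [ 1.3 -0.3  2.1] turn [0. 0. 0.]
R [[0.0, -0.15, 0.99], [-0.0, 0.99, 0.15], [-1.0, -0.0, 0.0]] joints [-0.31  0.68  1.37 -0.    1.09 -2.03]
```

View pics/m10.png

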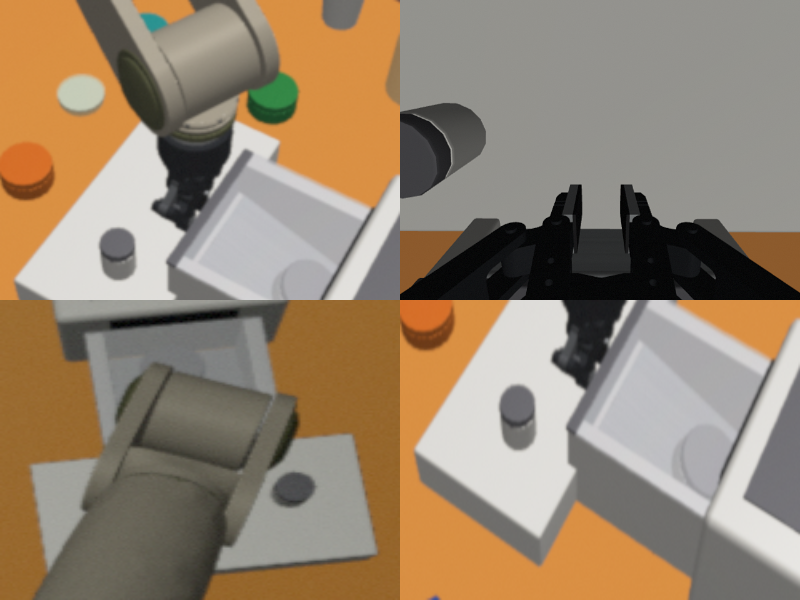

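The jar has slid to the foot of the chute, and the flap is swinging shut. I'll draw the fingers straight back, then lift.

Emit:
jog_arm --increments '[{"rx":0,"ry":0,"rz":0,"x":0,"y":0,"z":-10,"hand":24},{"rx":0,"ry":0,"rz":0,"x":0,"y":0,"z":-25,"hand":24},{"rx":0,"ry":0,"rz":0,"x":0,"y":0,"z":-30,"hand":24},{"rx":0,"ry":0,"rz":0,"x":0,"y":0,"z":-30,"hand":24},{"rx":0,"ry":0,"rz":0,"x":-20,"y":0,"z":-20,"hand":24}]'

```text
time_s: 10.1
eef_pos: [501.4, -92.8, 88.6]
ee_rot: [0.704, -0.052, 0.706, 0.053]
force: [0.9, -0.2, 0.9]
grip_width: 0.282
```

Emit:
jog_arm --increments '[{"rx":0,"ry":0,"rz":0,"x":-30,"y":0,"z":-35,"hand":24},{"rx":0,"ry":0,"rz":0,"x":-30,"y":0,"z":-35,"hand":24},{"rx":0,"ry":0,"rz":0,"x":-30,"y":0,"z":-20,"hand":24},{"rx":0,"ry":0,"rz":0,"x":-10,"y":0,"z":0,"hand":24},{"rx":0,"ry":0,"rz":0,"x":0,"y":0,"z":0,"hand":24}]'

```text
time_s: 10.72
eef_pos: [415.3, -106.5, 189.2]
ee_rot: [0.705, -0.053, 0.705, 0.053]
force: [0.2, -0.0, -0.0]
grip_width: 0.285
```

Emit:
jog_arm --increments '[{"rx":0,"ry":0,"rz":0,"x":0,"y":0,"z":0,"hand":24},{"rx":0,"ry":0,"rz":0,"x":0,"y":0,"z":0,"hand":24},{"rx":0,"ry":0,"rz":0,"x":0,"y":0,"z":0,"hand":24},{"rx":0,"ry":0,"rz":0,"x":0,"y":0,"z":0,"hand":24},{"rx":0,"ry":0,"rz":0,"x":0,"y":0,"z":0,"hand":24}]'

```text
time_s: 11.35
eef_pos: [414.9, -106.5, 189.2]
ee_rot: [0.705, -0.053, 0.705, 0.053]
force: [0.1, 0.3, 0.3]
grip_width: 0.282
```

```bash
python3 look.py 11
python3 - <<'E'
import cv2,numpy as np
s=cv2.imread('pics/scene11.png')[230:400,290:460];t=cv2.imread('pics/top11.png')[125:285,260:420]
cv2.imwrite('pics/m11.png',np.hstack([cv2.resize(s,(400,400),interpolation=cv2.INTER_CUBIC),cv2.resize(t,(400,400),interpolation=cv2.INTER_CUBIC)]))
E
```

```text
t 11.35 tcp [ 414.9 -106.5  189.2] intake [-229.     4.3] grip 0.282 F [0.1 0.3 0.3]
shift in present tool axes [121.2  -0.3 207. ] shift in goal axes [121.2  -0.3 207. ] turn [ 0. -0. -0.]
R [[-0.0, -0.15, 0.99], [0.0, 0.99, 0.15], [-1.0, 0.0, -0.0]] joints [-0.53  0.14  1.83 -0.    1.17 -2.25]
```

View pics/m11.png

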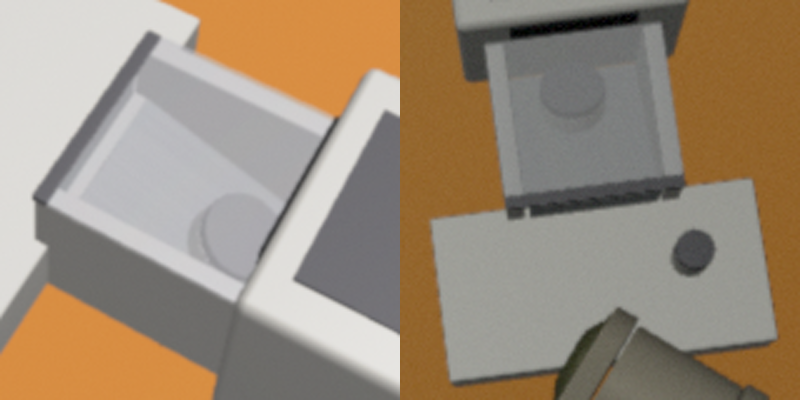

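View pics/top11.png

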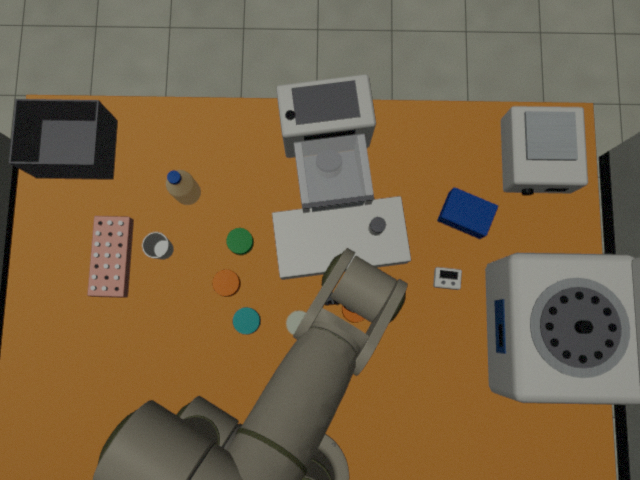

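Run:
```python
from h import *
import cv2
for z in(45,50,55):
  print(z,I(ray("top",329.2,161,z)).round(1),I(ray("scene",290+240*170/400,230+232*170/400,z)).round(1))
out=[]
for k in(0,11):
  a=cv2.imread(f'pics/scene{k}.png')[235:330,300:380];b=cv2.imread(f'pics/top{k}.png')[180:225,290:385]
  out.append(np.vstack([cv2.resize(a,(336,400),interpolation=cv2.INTER_CUBIC),cv2.resize(b,(336,160),interpolation=cv2.INTER_CUBIC)]))
cv2.imwrite('pics/cmp.png',np.hstack(out))
print(np.abs(cv2.imread('pics/scene0.png')[235:330,300:380].astype(int)-cv2.imread('pics/scene11.png')[235:330,300:380]).max(2).max())
```

```text
45 [121.9   1.2] [121.5   5.4]
50 [120.4   1.5] [122.2   2.6]
55 [118.8   1.9] [122.9  -0.2]
115
```

View pics/cmp.png

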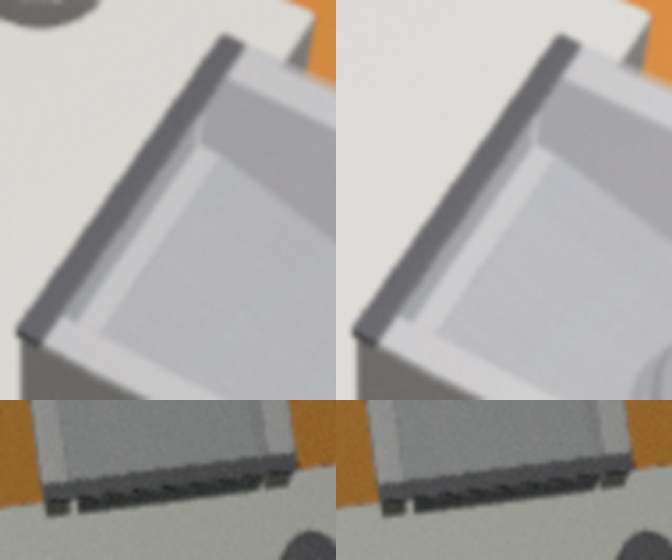

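The doorway looks the same as at the start, so the flap is shut. The lid centre is at intake (121, 2) mm, so the underside is near x = 109 mm, inside the 80–150 mm window. The fingers are clear, so I'm handing in.

```bash
python3 -c "
from rig import finish_job
print(finish_job())"
```

```text
the job is handed in; nothing more can be done
None
```

The wide jar is in the analyser at the foot of the chute, the flap has fallen shut behind it, and I handed the job in at about 11.5 s. `finish_job` reports no verdict.

**What I did:** I straddled the jar with the open fingers and slid it about 107 mm sideways to the middle of the deck. Then I pushed it through the flap with the fingertips 24 mm apart, at about 0.1 m/s, until it tipped onto the chute. Finally I drew the fingers straight back and lifted clear.

**Last checks:**
- **Jar position:** two cameras agree within 2 mm along the tunnel, with the lid centre at about (121, 2) mm in the analyser's frame. That puts the underside near 109 mm past the flap's plane and about 20 mm above the bench.
- **Jar tilt:** it lies right way up on the chute, so its tilt should be about 0.375 rad. I took this from the pictures and did not measure it.
- **Flap:** the doorway looks the same by eye as in the starting pictures. I could not measure the flap's angle directly.
- **Other things:** the narrow jar, bottle, beaker, timer and tip box look unmoved in the final top view. The arm partly covered the dish and one orange look-alike in that view, and they were never touched.
- **Force:** the measured force stayed around 2 N or less. It read about zero at the end, with the fingers about 200 mm back from the doorway.

**Disagreement:** the cameras differed by 3 to 5 mm on the starting positions of the jars and the analyser. I allowed for this by keeping wider clearances.

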